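# Index the rotary plate and hold its recessed release button down

## Robot

A 7-joint arm with a two-finger parallel gripper is mounted at the origin on the work surface. World frame = base frame: x ahead of the robot, y to its left, z up, the work surface at z = 0. Lengths are in m, angles in degrees, forces in N, time in s.
With the tool pointing down it reaches from about 0.35 to 0.9 m from the base axis. Payload 8.1 kg.
Tool frame: the origin (TCP) lies midway between the tips of the shut fingers; the grasp point (between the pads) lies 19 mm behind it; z points along the fingers, y is the line along which they close (so a half turn about z gives the same grasp; the last joint's range is limited). The gripper opens to 92 mm and grips with 3 to 60 N. Pads are 19 mm wide; open, the fingers measure 130 mm over their backs; the gripper's body (75 mm by 190 mm) begins 47 mm behind the grasp point.
Start: joints at [-76.753, 24.895, 1.432, 90.138, -0.665, 64.973, -4.303], TCP at [0.205, 0.591, 0.227] pointing down, gripper open.
Joint ranges: [-149.89, 149.89], [-25.12, 119.58], [-72.63, 75.52], [4.76, 147.25], [-75.54, 255.54], [6.69, 114.76], [-157.13, 157.13]. Speed limits (degrees/s): [127.2, 127.2, 172.46, 172.46, 180, 180, 180].

## Interface

Orientations are given as a 3x3 rotation matrix whose columns are the frame's x, y, z axes.
In Python, from cell import bot, camera, boxes_of, spot_point gives the robot as it stands.
- The arm moves only by the shell command python3 -m handwheel 'ROWS' [OPENING]. ROWS is JSON, one flat list of numbers, 6 for each row, row after row: the shift along the tool's x, y, z normalised to -1 to 1, where 1 is 40 cm, then the turn, a rotation vector about the tool's x, y, z normalised to -1 to 1, where 1 is 90 degrees. A call has 1 to 20 rows; each row is the pose to reach, as a shift and turn from the pose commanded when the call began, along the tool's axes at that moment; what a row does not reach only later rows make up. A row lasts 1/10 s, in which the tool goes at most 50 mm and 8.59 degrees, less where a joint would pass 70% of its speed; a pose out of reach is approached as far as the arm can. A call with a number of a shift or a turn outside -1 to 1 is refused whole. A call with a gripper value outside its range is refused whole. OPENING is the gripper command: -1 is shut, 1 is fully open, values between are in proportion, set as the call begins (- or left out, the last holds). The fingers move at their own pace and stop on an object; the grip force is fixed at half the most. Time passes only in rows, so rows that repeat a pose let the fingers close. It gives the time, the measured TCP pose, the force, the opening and the grip force at its end, in the units of the state.
- bot.read_state(): the state, without advancing time (a new reading comes with each control period).
- camera(name): name is "side" or "top" or "wrist"; returns a dict with "img" (384x512x3 uint8, red, green, blue), "depth" (384x512 float32, m along the optical axis (not along the pixel's ray), 0 where there is no reading), "fx", "fy", "cx", "cy" (pixels), "R" (3x3) and "t" (3): a world point X has camera coordinates R X + t. Camera axes: x right, y down, z forward; pixel columns grow to the right and rows downward; lengths in m; the calibration is good to about 2 mm. A picture is of the moment at which its call begins.
- bot.sign_off(): hands the job in; it is judged then, once.
Trained networks look in the newest picture that a camera, given by its name, has taken for a name from the list of things; names that differ only in an ending like _2 or _b are one class to them, and where a whole thing is asked for, a point or a joint stands for the part that bears it (a point fixed in the world has none). Each returns a list of dicts, best first, with "confidence" (0 to 1); they miss things now and then, are a little off and sometimes report something else, mostly with a low value. They report only what shows in the picture. A call takes as long as a camera call. They do not tell look-alikes from the thing itself.
- boxes_of(camera, thing): "at" ([x, y, z] in m, in the coordinates of the camera as it stood for that picture, good to about 4 mm: the middle of the surface that is visible of it).
- spot_point(camera, thing): "at" ([x, y, z] in m, in the coordinates of the camera as it stood for that picture, good to about 4 mm: a listed point, or the origin of a listed thing).
The state is a dict: "clock": time; "qpos": joint angles; "qd": joint speeds; "joint_torque": joint torques, N m; "position": TCP position; "orientation": TCP orientation; "wrist_force": force on the tool from outside, world axes, zero at the start; "moment": the same for the moment, N m; "opening": finger opening in m; "grip_force": force on a finger pad.
Only numpy, scipy, OpenCV 4.12 (cv2) and the standard library are available. Lean on these libraries where they do the work, as an engineer would, in place of code of your own. Each camera call takes 0.05 s, during which the arm holds its last target. There are 200 camera calls.

## Task

Turn the aluminium plate of the green indexing fixture counter-clockwise (seen from above) by its black post until the spring plunger clicks into its notch and the yellow-marked hole stands over the red mark. Then take the orange-handled push rod from the wooden stand, reach it down upright through that hole and press the recessed red release button fully down. Finish while still gripping the rod and holding the button down with it; the plate stays in its notch, and the punch, piston, grease can and wrench are left where they are.

Things in the scene. Friction and masses are not known exactly. Their poses are not given: they have to be found in the camera images.
- fixture: Fixed indexing fixture: green base 200 x 200 x 45 mm high; on it a round aluminium plate (170 mm across, top face 59 mm above the bench) turns about the base's vertical centre line. Origin: centre of the underside, z up, x away from the robot at yaw 0. A spring plunger (62 mm high) sits at the +x, -y corner. The button's bore is 50 mm from the centre along -y; a red mark on the base's edge shows that side.
- index_plate (a joint): Plate angle, rad, growing counter-clockwise seen from above; range -1.6 to 0.4, starts between -1.4 and -0.7. At 0 the hole is over the button and the plunger sits in the notch between two rim rollers, which centres the plate from within 0.06 rad. Passing a roller (0.17 to 0.08 rad before the notch) takes up to 10 N more at the post; else light friction (1.6 N) keeps the plate where it is left.
- plate_post (a point): Point on the axis of the black upright post that turns the plate, 30 mm above the plate's top face (89 mm above the bench). Cylinder of 18 mm diameter, 45 mm tall over the plate's top face, 62 mm from the plate's axis, opposite the hole. Moves with the plate.
- plate_hole (a point): Centre of the mouth of the hole through the plate, on its top face, z up. Plain round hole of 16 mm diameter, plate 12 mm thick there, 50 mm from the plate's axis, ringed in yellow with a yellow stripe out to the rim. Moves with the plate. A hub 44 mm across and 13 mm high stands on the plate's axis.
- release_button_top (a point): Centre of the top of the red round release button, 17 mm diameter, in a 22 mm bore of the base; free, its top is 34 mm above the bench, 25 mm below the plate's top face. It is hidden under the plate until the hole stands over it. It goes down when pressed.
- release_button (a joint): How far the button is pressed, m: 0 free, 0.006 fully down (top 28 mm above the bench, against a hard stop). Spring: 2 N at first, 6 N fully down; it springs back.
- tool_stand: Wooden tool block fixed to the bench, 55 x 130 x 65 mm high, with two holes of 11 mm diameter, 62 mm deep, at 35 mm either side of its centre along its own y axis. Origin: centre of its underside. One hole holds the push rod, the other the punch, which is which varies.
- push_rod: Push rod upright in one hole of the stand: steel shaft 8 mm diameter, 60 mm long, below an orange handle with two black bands, 18 mm diameter, 60 mm long (about 70 g). Origin: the tip (lower end of the shaft); z points up to the handle. In the stand its tip is 5 mm above the bench and the handle reaches from 65 to 125 mm above the bench.
- push_rod_tip (a point): The tip of the push rod (lower end of its shaft), same as its origin.
- punch: Centre punch with a blue handle, steel cap on top, standing in the stand's other hole; handle 18 mm diameter, from 65 to 115 mm above the bench, top of cap 119 mm. Not to be used. Origin: lower end of its shaft.
- piston: Aluminium engine piston, 68 mm diameter, 58 mm high, standing on the bench. To be left alone. Origin: centre of its underside.
- grease_can: Can with a yellow band, 56 mm diameter, 75 mm high. To be left alone. Origin: centre of its underside.
- wrench: Steel wrench, 180 mm long, 38 mm wide, 8 mm thick, lying flat along its own x axis. To be left alone. Origin: centre of its underside.
Things that resemble listed ones, but are neither listed nor needed, are in the scene too. What is shaped like the push_rod but turquoise is not meant.

How it is judged:
By the outcome, as a careful person would: the job done as asked, in the order asked, and still so for the second after the job is handed in, while the arm keeps its last pose, push and grip.
It also fails if it takes over 59 s, if anything falls off the work surface, if the arm or the gripper's body presses on something with over 40 N, if the wrist force passes 120 N, or if a joint passes its speed limit or range.

## Working session

There is one attempt and no reset: what is moved stays moved. The work goes in short steps, Python scripts to look and compute and a shell command to move; the robot and the scene stay as the last step left them, time stands still between calls to the robot, and variables do not carry over. Pictures are saved under pics/ and viewed, at most 10 in all, crops included, and the job is handed in when it is done.

```bash
mkdir -p pics; ls; cat > h.py <<'E'
import numpy as np, cv2
from cell import bot, camera, boxes_of, spot_point
def w(c,p): return c["R"].T@(np.array(p)-c["t"])
def px(c,X):
    p=c["R"]@np.array(X)+c["t"]; return (c["fx"]*p[0]/p[2]+c["cx"],c["fy"]*p[1]/p[2]+c["cy"])
def pt(c,u,v):
    d=c["depth"][int(v),int(u)]; return w(c,[(u-c["cx"])/c["fx"]*d,(v-c["cy"])/c["fy"]*d,d])
def save(c,n): cv2.imwrite("pics/"+n,cv2.cvtColor(c["img"],cv2.COLOR_RGB2BGR))
E
python3 - <<'E'
from h import *
np.set_printoptions(precision=4,suppress=True)
ims=[]
for n in ("top","side"):
    c=camera(n); ims.append(c["img"])
    save(c,n+"0.png")
    for t in "fixture plate_post plate_hole tool_stand push_rod push_rod_tip punch piston grease_can wrench".split():
        for d in spot_point(n,t)[:3]:
            X=w(c,d["at"]); print(n,t,round(d["confidence"],2),X,np.round(px(c,X)))
s=bot.read_state(); print(s)
E
```

```text
pics
top fixture 0.74 [0.5765 0.1359 0.0025] [222. 209.]
top plate_post 0.76 [0.6251 0.1736 0.0882] [206. 187.]
top plate_post 0.35 [ 0.7846  0.1091 -0.0008] [232. 142.]
top plate_hole 0.63 [0.5285 0.1062 0.0628] [231. 223.]
top tool_stand 0.97 [ 0.5052 -0.2287 -0.0008] [345. 232.]
top push_rod 0.61 [ 0.5199 -0.3654  0.0004] [391. 227.]
top push_rod 0.54 [ 0.5176 -0.266   0.0033] [358. 227.]
top push_rod_tip 0.63 [ 0.5167 -0.3645 -0.0037] [390. 228.]
top piston 0.62 [ 0.7042 -0.1855 -0.001 ] [328. 167.]
top grease_can 0.65 [ 0.7892  0.1088 -0.002 ] [232. 141.]
top grease_can 0.6 [ 0.5175 -0.2687  0.0038] [359. 227.]
top wrench 0.76 [ 0.5534  0.41   -0.0038] [132. 217.]
side fixture 0.92 [ 0.5719  0.1335 -0.0032] [227. 197.]
side fixture 0.46 [ 0.4912 -0.1981  0.0393] [223. 269.]
side plate_post 0.95 [0.6256 0.1641 0.0882] [242. 161.]
side plate_post 0.29 [0.5356 0.1117 0.0558] [215. 185.]
side plate_hole 0.56 [0.5331 0.1124 0.0532] [214. 185.]
side tool_stand 0.86 [ 0.506  -0.2301  0.0009] [235. 292.]
side push_rod 0.65 [ 0.5158 -0.3679 -0.0012] [260. 350.]
side push_rod_tip 0.94 [ 0
[... 282 characters left out ...]
 [ 0.701  -0.1932 -0.0031] [317. 263.]
side wrench 0.79 [ 0.5531  0.4119 -0.0003] [204. 157.]
{'clock': 1.1, 'qpos': array([-76.7526,  24.8947,   1.4311,  90.1382,  -0.6667,  64.9738,
        -4.3035]), 'qd': array([-0.0169, -0.0952,  0.065 ,  0.0341,  0.0189, -0.031 , -0.0858]), 'joint_torque': array([ -0.0005, -66.7705,   0.9846, -31.4809,  -0.0604,   0.0328,
         0.0001]), 'position': array([0.2048, 0.5905, 0.2267]), 'orientation': array([[-0.9448,  0.3277, -0.    ],
       [ 0.3277,  0.9448,  0.    ],
       [ 0.    ,  0.    , -1.    ]]), 'wrist_force': array([-0.4182, -0.3952, -0.5849]), 'moment': array([ 0.0323,  0.0079, -0.018 ]), 'grip_force': 0.0, 'opening': 0.09202091986552122}
```

```bash
python3 - <<'E'
import cv2,numpy as np
a=cv2.imread("pics/top0.png");b=cv2.imread("pics/side0.png")
A=cv2.resize(a[120:270,100:420],(800,375),interpolation=3)
cv2.imwrite("pics/v1.png",A)
B=cv2.resize(b[120:370,140:350],(504,600),interpolation=3)
cv2.imwrite("pics/v2.png",B)
E
```

```text
(no output)
```

View pics/v1.png

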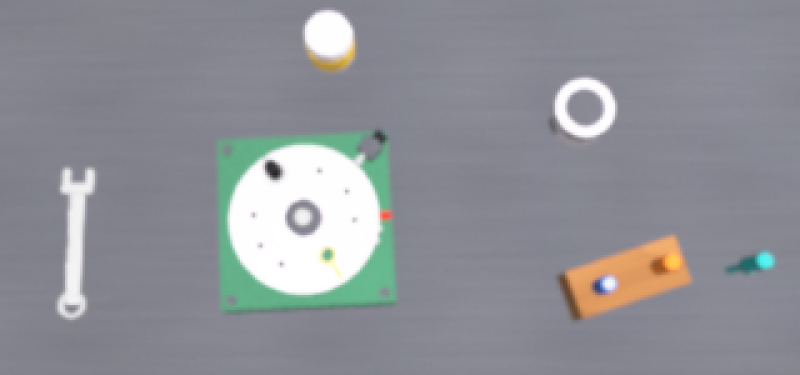

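View pics/v2.png

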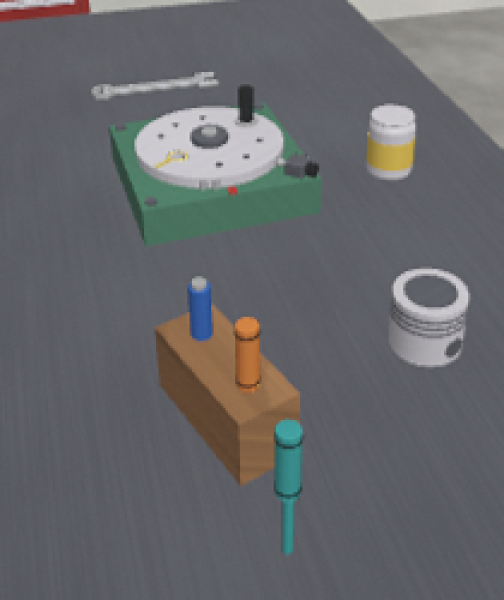

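v1 (top): post (273,168), hole (327,254), red mark (386,215), plunger (372,145). Could be taken for the push rod: orange one at (672,262) = full-image (369,225); turquoise (765,261) = (406,224); blue punch (605,284) = (342,234). I choose the orange one in the stand; the v2 crop (orange at (247,355), two black bands) confirms it.

```bash
cat > m.py <<'E'
from h import *
np.set_printoptions(precision=4,suppress=True)
def cloud(c):
    v,u=np.mgrid[0:384,0:512]; d=c["depth"]
    P=np.stack([(u-c["cx"])/c["fx"]*d,(v-c["cy"])/c["fy"]*d,d],-1)
    return (P-c["t"])@c["R"]
if __name__=="__main__":
  for n in ("top","side"):
    c=camera(n); X=cloud(c); hsv=cv2.cvtColor(c["img"],cv2.COLOR_RGB2HSV); H,S,V=[hsv[...,i].astype(int) for i in range(3)]
    ok=c["depth"]>0
    near=np.hypot(X[...,0]-.575,X[...,1]-.135)<.16
    g=ok&near&(H>60)&(H<90)&(S>70)&(abs(X[...,2]-.045)<.006)
    r=cv2.minAreaRect((X[g][:,:2]*1000).astype(np.float32)); print(n,"green rect mm",r, np.median(X[g][:,2]))
    p=ok&near&(S<50)&(V>140)&(abs(X[...,2]-.059)<.006)
    (ce,ra)=cv2.minEnclosingCircle((X[p][:,:2]*1000).astype(np.float32)); print("plate",ce,ra,np.median(X[p][:,2]),X[p].mean(0))
    b=ok&(np.hypot(X[...,0]-.63,X[...,1]-.17)<.035)&(X[...,2]>.075); print("post",b.sum(),X[b].mean(0) if b.any() else 0,X[b].max(0),X[b].min(0))
    red=ok&near&((H<6)|(H>174))&(S>150); print("red",X[red].mean(0))
    y=ok&near&(H>20)&(H<34)&(S>110)&(X[...,2]<.07)&(X[...,0]<.62); print("yellow",y.sum(),X[y].mean(0))
    for nm,lo,hi in (("orange",5,15),("blue",105,125)):
        o=ok&(H>=lo)&(H<=hi)&(S>150)&(X[...,2]>.075)&(np.hypot(X[...,0]-.5,X[...,1]+.23)<.12)
        Q=X[o]; T=Q[Q[:,2]>.115]; print(nm,len(Q),Q.mean(0),Q.max(0),"top",len(T),T.mean(0) if len(T) else 0)
    st=ok&(abs(X[...,2]-.065)<.005)&(np.hypot(X[...,0]-.505,X[...,1]+.23)<.09)
    print("stand",cv2.minAreaRect((X[st][:,:2]*1000).astype(np.float32)))
E
python3 m.py
```

```text
top green rect mm ((573.1011962890625, 133.55874633789062), (200.44247436523438, 199.19476318359375), 2.7001452445983887) 0.04470836817049827
plate (595.63671875, 137.8374786376953) 108.18669128417969 0.05873800118774121 [0.5721 0.1313 0.0588]
post 43 [0.6236 0.1644 0.099 ] [0.6326 0.1721 0.1075] [0.6162 0.1573 0.0756]
red [0.5781 0.0405 0.0454]
yellow 0 [nan nan nan]
orange 35 [ 0.5115 -0.2599  0.1027] [ 0.5215 -0.2565  0.1275] top 10 [ 0.5096 -0.2615  0.1211]
blue 5 [ 0.4914 -0.1912  0.0976] [ 0.4945 -0.1909  0.1094] top 0 0
stand ((503.71978759765625, -233.02178955078125), (55.01081848144531, 131.7676239013672), 18.391277313232422)
side green rect mm ((572.65380859375, 131.3590545654297), (200.2829132080078, 202.28135681152344), 2.3134567737579346) 0.045293171550438986
plate (578.5922241210938, 131.0917510986328) 91.47838592529297 0.0594158206013571 [0.5704 0.121  0.0592]
post 70 [0.6236 0.1619 0.0921] [0.6341 0.1767 0.1058] [0.6164 0.1547 0.075 ]
red [0.5778 0.0393 0.0466]
yellow 7 [0.5187 0.097  0.0607]
orange 246 [ 0.5132 -0.2709  0.104 ] [ 0.5225 -0.2593  0.1265] top 79 [ 0.5139 -0.269   0.1231]
blue 144 [ 0.4922 -0.2057  0.0965] [ 0.5007 -0.1966  0.116 ] top 4 [ 0.4952 -0.2047  0.1157]
stand ((503.96441650390625, -232.68670654296875), (56.447113037109375, 132.80014038085938), 18.189855575561523)m.py:18: RuntimeWarning: Mean of empty slice.
  y=ok&near&(H>20)&(H<34)&(S>110)&(X[...,2]<.07)&(X[...,0]<.62); print("yellow",y.sum(),X[y].mean(0))
  ret = um.true_divide(
```

```bash
cat > go.py <<'E'
# python3 go.py x y z yangle : row from the present pose (tool down)
import sys
from h import *
np.set_printoptions(precision=4,suppress=True)
def row(p,a,s=None):
    from scipy.spatial.transform import Rotation as R
    s=s or bot.read_state(); a=np.radians(a); y=np.array([np.cos(a),np.sin(a),0]); z=np.array([0,0,-1.]); T=np.c_[np.cross(y,z),y,z]
    O=np.array(s["orientation"]); return np.r_[O.T@(np.array(p)-s["position"])/.4, R.from_matrix(O.T@T).as_rotvec()/(np.pi/2)]
if __name__=="__main__":
    v=[float(x) for x in sys.argv[1:]]; print(row(v[:3],v[3]))
E
python3 -m handwheel '[-0.67,-0.33,0.0,0,0,0.72,-0.67,-0.33,0.0,0,0,0.72,-0.67,-0.33,0.0,0,0,0.72,-0.67,-0.33,0.0,0,0,0.72,-0.67,-0.33,0.0,0,0,0.72,-0.67,-0.33,0.0,0,0,0.72,-0.67,-0.33,0.0,0,0,0.72,-0.67,-0.33,0.0,0,0,0.72,-0.67,-0.33,0.0,0,0,0.72]' 0.0
python3 go.py 0.6255 0.1655 0.19 -58
```

```text
clock: 2.1
position: [0.4149, 0.3778, 0.2268]
orientation: [[-0.104, 0.995, 0.0], [0.995, 0.104, 0.0], [0.0, 0.0, -1.0]]
wrist_force: [-0.2, -0.3, -0.7]
opening: 0.046
grip_force: 0.0
[-0.5826  0.4684  0.092   0.     -0.0001  0.7107]
```

```bash
python3 -m handwheel '[-0.583,0.468,0.09,0,0,0.71,-0.583,0.468,0.09,0,0,0.71,-0.583,0.468,0.09,0,0,0.71,-0.583,0.468,0.09,0,0,0.71,-0.583,0.468,0.09,0,0,0.71,-0.583,0.468,0.09,0,0,0.71,-0.583,0.468,0.09,0,0,0.71,-0.583,0.468,0.09,0,0,0.71,-0.583,0.468,0.09,0,0,0.71]'
python3 - <<'E'
from h import *
np.set_printoptions(precision=4,suppress=True)
c=camera("wrist"); save(c,"w1.png")
for t in ("plate_post","plate_hole","fixture"):
    for d in spot_point("wrist",t)[:2]:
        X=w(c,d["at"]); print(t,round(d["confidence"],2),X,np.round(px(c,X)))
C=np.array([.573,.1325]); print(px(c,[*C,.072]),px(c,[.6255,.1655,.104]),px(c,[.6255,.1655,.059]))
E
```

```text
clock: 3.0
position: [0.6255, 0.1661, 0.1903]
orientation: [[0.846, 0.534, -0.001], [0.534, -0.846, -0.0], [-0.001, -0.0, -1.0]]
wrist_force: [-0.7, -1.1, -0.8]
opening: 0.0462
grip_force: 0.0
plate_post 0.8 [0.6299 0.1695 0.0908] [258. 185.]
fixture 0.86 [ 0.5755  0.1345 -0.0009] [258. 216.]
(np.float64(258.972147811832), np.float64(244.79090286089928)) (np.float64(259.46186575635767), np.float64(195.4914584397901)) (np.float64(259.1857062433383), np.float64(182.56114447080782))
```

View pics/w1.png

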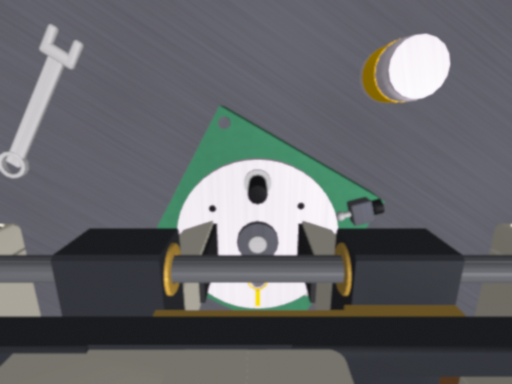

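```bash
python3 -m handwheel '[0,0,0.1,0,0,0,0,0,0.2,0,0,0,0,0,0.295,0,0,0,0,0,0.295,0,0,0,0,0,0.295,0,0,0]'
python3 -m handwheel '[0,0,0,0,0,0,0,0,0,0,0,0,0,0,0,0,0,0,0,0,0,0,0,0,0,0,0,0,0,0,0,0,0,0,0,0]' -0.9
python3 - <<'E'
from h import *
from go import row
C=np.array([.573,.1325]); s=bot.read_state(); p=s["position"]; d=p[:2]-C
a0=np.degrees(np.arctan2(d[1],d[0])); y=np.degrees(np.arctan2(s["orientation"][1,1],s["orientation"][0,1]))
print(p,np.hypot(*d),a0,y)
np.set_printoptions(precision=3,suppress=True)
n=15
r=np.hypot(*d); a1=92.6
for k in range(1,n+1):
    a=a0+(a1-a0)*k/n; q=np.radians(a); rr=r+(.062-r)*k/n
    print(row([C[0]+rr*np.cos(q),C[1]+rr*np.sin(q),p[2]],y+a-a0,s))
E
```

```text
clock: 3.7
position: [0.6256, 0.166, 0.0734]
orientation: [[0.846, 0.533, -0.0], [0.533, -0.846, -0.0], [-0.0, -0.0, -1.0]]
wrist_force: [0.6, 0.0, 1.2]
opening: 0.0459
grip_force: 0.0
clock: 4.3
position: [0.626, 0.1661, 0.0736]
orientation: [[0.846, 0.533, 0.001], [0.533, -0.846, 0.001], [0.001, -0.0, -1.0]]
wrist_force: [-1.6, 0.3, 6.6]
opening: 0.0173
grip_force: 30.0
[0.626  0.1661 0.0736] 0.06273691319547524 32.42993731746901 -57.81996384020792
[-0.001 -0.011  0.    -0.    -0.001 -0.045]
[-0.002 -0.022  0.    -0.    -0.001 -0.089]
[-0.004 -0.033 -0.    -0.    -0.001 -0.134]
[-0.007 -0.043 -0.     0.    -0.001 -0.178]
[-0.01  -0.054 -0.     0.    -0.001 -0.223]
[-0.015 -0.064 -0.     0.    -0.001 -0.267]
[-0.02  -0.073 -0.     0.    -0.001 -0.312]
[-0.025 -0.083 -0.     0.    -0.001 -0.357]
[-0.031 -0.092 -0.     0.    -0.001 -0.401]
[-0.038 -0.1   -0.     0.    -0.001 -0.446]
[-0.046 -0.108 -0.     0.    -0.001 -0.49 ]
[-0.054 -0.115 -0.     0.    -0.001 -0.535]
[-0.062 -0.122 -0.     0.    -0.001 -0.579]
[-0.071 -0.129 -0.     0.    -0.001 -0.624]
[-0.08  -0.134 -0.     0.    -0.001 -0.669]
```

Gripped (17–18 mm). Now turn along the arc, with the grip rotating with the plate.

```bash
python3 -m handwheel '[-0.001,-0.011,0,0,0,-0.045,-0.002,-0.022,0,0,0,-0.089,-0.004,-0.033,0,0,0,-0.134,-0.007,-0.043,0,0,0,-0.178,-0.01,-0.054,0,0,0,-0.223,-0.015,-0.064,0,0,0,-0.267,-0.02,-0.073,0,0,0,-0.312,-0.025,-0.083,0,0,0,-0.357,-0.031,-0.092,0,0,0,-0.401,-0.038,-0.1,0,0,0,-0.446,-0.046,-0.108,0,0,0,-0.49,-0.054,-0.115,0,0,0,-0.535,-0.062,-0.122,0,0,0,-0.579,-0.071,-0.129,0,0,0,-0.624,-0.08,-0.134,0,0,0,-0.669,-0.08,-0.134,0,0,0,-0.669,-0.08,-0.134,0,0,0,-0.669]'
python3 - <<'E'
from h import *
s=bot.read_state(); d=s["position"][:2]-np.array([.573,.1325]); print(s["position"],np.hypot(*d),np.degrees(np.arctan2(d[1],d[0])))
c=camera("wrist"); save(c,"w2.png"); c=camera("side"); cv2.imwrite("pics/s2.png",cv2.resize(cv2.cvtColor(c["img"][130:240,160:300],cv2.COLOR_RGB2BGR),(700,550),interpolation=3))
E
```

```text
clock: 6.0
position: [0.5705, 0.1951, 0.0736]
orientation: [[-0.04, 0.999, 0.001], [0.999, 0.04, 0.002], [0.001, 0.001, -1.0]]
wrist_force: [-0.3, 2.5, 7.1]
opening: 0.0171
grip_force: 30.0
[0.57051814 0.19510882 0.07356934] 0.06265799474366025 92.27005922990425
```

View pics/s2.png

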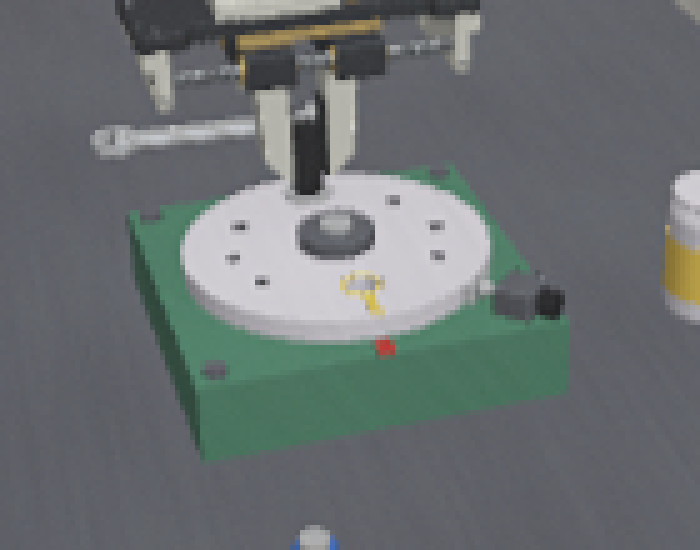

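Hole (362,285) and stripe (378,312) now point at the red mark (385,347), plunger at the rim notch. Release and retract.

```bash
python3 -m handwheel '[0,0,0,0,0,0,0,0,0,0,0,0,0,0,0,0,0,0,0,0,0,0,0,0]' 0.0
python3 -m handwheel '[0,0,-0.1,0,0,0,0,0,-0.2,0,0,0,0,0,-0.3,0,0,0,0,0,-0.3,0,0,0]'
python3 go.py 0.54 -0.1 0.2 18.3
python3 go.py 0.5148 -0.266 0.2 18.3
```

```text
clock: 6.5
position: [0.5698, 0.1939, 0.0725]
orientation: [[-0.041, 0.999, -0.0], [0.999, 0.041, -0.0], [-0.0, -0.0, -1.0]]
wrist_force: [0.3, 1.0, 0.1]
opening: 0.0436
grip_force: 0.0
clock: 6.9
position: [0.573, 0.1948, 0.1983]
orientation: [[-0.041, 0.999, 0.008], [0.999, 0.041, 0.004], [0.003, 0.008, -1.0]]
wrist_force: [0.8, 0.5, -1.0]
opening: 0.046
grip_force: 0.0
[-0.733  -0.1123 -0.0077  0.0055 -0.0013 -0.1774]
[-1.1451 -0.1922 -0.0097  0.0055 -0.0013 -0.1774]
```

```bash
python3 -m handwheel '[-0.6,-0.1,0,0,0,-0.178,-0.6,-0.1,0,0,0,-0.178,-0.6,-0.1,0,0,0,-0.178,-0.6,-0.1,0,0,0,-0.178,-0.6,-0.1,0,0,0,-0.178,-0.6,-0.1,0,0,0,-0.178,-0.6,-0.1,0,0,0,-0.178]'
python3 go.py 0.5148 -0.266 0.2 18.3
```

```text
clock: 7.6
position: [0.5395, -0.0484, 0.1923]
orientation: [[-0.313, 0.95, -0.0], [0.95, 0.313, 0.0], [0.0, -0.0, -1.0]]
wrist_force: [0.0, 0.2, -0.7]
opening: 0.0457
grip_force: 0.0
[-0.4975 -0.2288 -0.0192 -0.0003 -0.0002 -0.0009]
```

```bash
python3 -m handwheel '[-0.498,-0.229,-0.02,0,0,0,-0.498,-0.229,-0.02,0,0,0,-0.498,-0.229,-0.02,0,0,0,-0.498,-0.229,-0.02,0,0,0,-0.498,-0.229,-0.02,0,0,0,-0.498,-0.229,-0.02,0,0,0,-0.498,-0.229,-0.02,0,0,0]'
python3 - <<'E'
from h import *
from m import cloud
np.set_printoptions(precision=4,suppress=True)
c=camera("wrist"); save(c,"w3.png")
X=cloud(c); hsv=cv2.cvtColor(c["img"],cv2.COLOR_RGB2HSV)
o=(c["depth"]>0)&(hsv[...,0]>=5)&(hsv[...,0]<=15)&(hsv[...,1]>150)&(X[...,2]>.118)
print(o.sum(),X[o].mean(0),X[o].min(0),X[o].max(0))
for d in spot_point("wrist","push_rod"): print(d["confidence"],w(c,d["at"]))
print(px(c,[.5148,-.266,.125]))
# fixture
c=camera("top"); X=cloud(c)
b=(np.hypot(X[...,0]-.57,X[...,1]-.195)<.035)&(X[...,2]>.075)&(c["depth"]>0); print("post top",b.sum(),X[b].mean(0),X[b].min(0),X[b].max(0))
cv2.imwrite("pics/t3.png",cv2.resize(cv2.cvtColor(c["img"][165:255,175:275],cv2.COLOR_RGB2BGR),(600,540),interpolation=3))
for d in spot_point("top","plate_hole"): print("hole",d["confidence"],w(c,d["at"]))
c=camera("side"); cv2.imwrite("pics/s3.png",cv2.resize(cv2.cvtColor(c["img"][130:240,160:300],cv2.COLOR_RGB2BGR),(700,550),interpolation=3))
for d in spot_point("side","plate_hole"): print("hole",d["confidence"],w(c,d["at"]))
for d in spot_point("side","plate_post"): print("post",d["confidence"],w(c,d["at"]))
for d in spot_point("side","release_button_top"): print("button",d["confidence"],w(c,d["at"]))
E
```

```text
clock: 8.3
position: [0.5166, -0.2633, 0.2001]
orientation: [[-0.317, 0.948, -0.001], [0.948, 0.317, 0.001], [0.001, -0.0, -1.0]]
wrist_force: [-0.4, 0.5, 0.6]
opening: 0.046
grip_force: 0.0
53 [ 0.5128 -0.258   0.1204] [ 0.5048 -0.2648  0.118 ] [ 0.5224 -0.2552  0.1241]
0.77 [ 0.5133 -0.2642  0.0067]
0.65 [ 0.5179 -0.3594  0.0032]
(np.float64(254.64773426487767), np.float64(203.44897525875749))
post top 42 [0.5683 0.1935 0.0994] [0.5616 0.1863 0.0752] [0.5767 0.2019 0.1085]
hole 0.68 [0.5746 0.0841 0.0566]
hole 0.51 [0.5756 0.0903 0.0547]
post 0.57 [ 0.5066 -0.2301 -0.0003]
post 0.21 [ 0.6986 -0.1921 -0.0031]
```

View pics/w3.png

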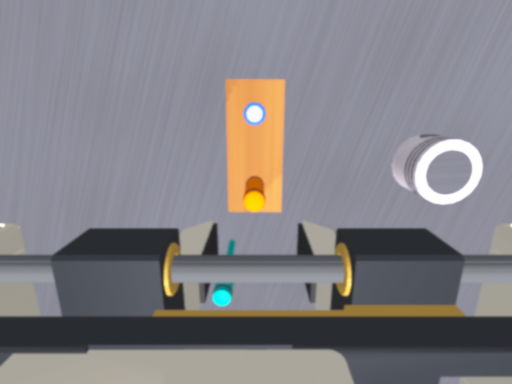

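View pics/t3.png

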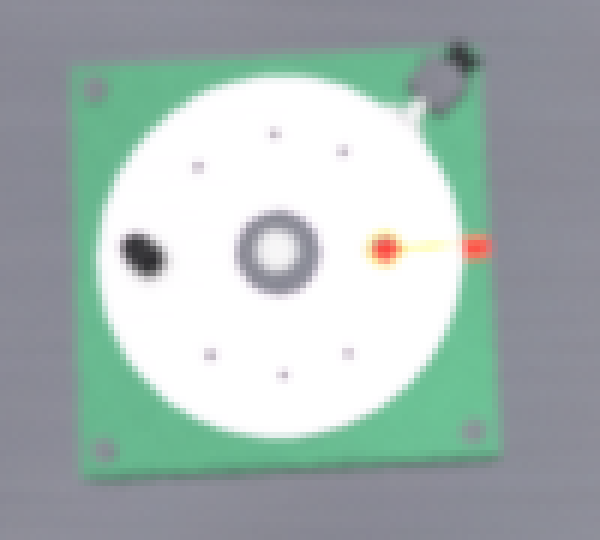

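t3 shows the red button through the yellow-ringed hole (385,249) in line with the red mark (476,247): indexed. w3 shows the orange rod at (255,202), punch (255,113), turquoise one on the bench (222,297). Descend on the orange rod.

```bash
python3 go.py 0.5148 -0.2657 0.081 18.3
python3 - <<'E'
from h import *
from m import cloud
c=camera("top"); hsv=cv2.cvtColor(c["img"],cv2.COLOR_RGB2HSV).astype(int); X=cloud(c)
r=((hsv[...,0]<8)|(hsv[...,0]>174))&(hsv[...,1]>120)
v,u=np.nonzero(r)
for m in ((np.abs(X[v,u,0]-.575)<.02)&(np.abs(X[v,u,1]-.083)<.02),):
    W=np.c_[u[m],v[m]]; s=hsv[v[m],u[m],1]; print(W,s)
    for z in (.034,.059):
        uu=(W*s[:,None]).sum(0)/s.sum(); ray=c["R"].T@np.array([(uu[0]-c["cx"])/c["fx"],(uu[1]-c["cy"])/c["fy"],1]); o=-c["R"].T@c["t"]; print(z,o+ray*(z-o[2])/ray[2])
E
```

```text
[-0.0021 -0.0043  0.2994  0.0001 -0.0001  0.0019]
[[238 205]
 [239 205]
 [240 205]
 [237 206]
 [238 206]
 [239 206]
 [240 206]
 [238 207]
 [239 207]
 [240 207]] [145 159 141 140 185 188 171 165 168 144]
0.034 [0.5796 0.0847 0.034 ]
0.059 [0.576  0.0834 0.059 ]
```

```bash
python3 -m handwheel '[-0.002,-0.004,0.1,0,0,0,-0.002,-0.004,0.2,0,0,0,-0.002,-0.004,0.3,0,0,0,-0.002,-0.004,0.3,0,0,0,-0.002,-0.004,0.3,0,0,0]'
python3 -m handwheel '[0,0,0,0,0,0,0,0,0,0,0,0,0,0,0,0,0,0,0,0,0,0,0,0,0,0,0,0,0,0,0,0,0,0,0,0]' -0.9
python3 -m handwheel '[0,0,-0.06,0,0,0,0,0,-0.12,0,0,0,0,0,-0.18,0,0,0,0,0,-0.24,0,0,0,0,0,-0.28,0,0,0,0,0,-0.28,0,0,0]'
python3 go.py 0.5755 0.083 0.19 18.3
```

```text
clock: 9.25
position: [0.5145, -0.2666, 0.0812]
orientation: [[-0.315, 0.949, -0.001], [0.949, 0.315, 0.0], [0.001, -0.001, -1.0]]
wrist_force: [0.3, 0.1, 0.3]
opening: 0.0459
grip_force: 0.0
clock: 9.85
position: [0.5151, -0.2667, 0.0816]
orientation: [[-0.316, 0.949, 0.001], [0.949, 0.316, -0.0], [-0.001, 0.001, -1.0]]
wrist_force: [-1.0, 1.5, 7.4]
opening: 0.0172
grip_force: 30.0
clock: 10.45
position: [0.5157, -0.2671, 0.1949]
orientation: [[-0.316, 0.949, 0.004], [0.949, 0.316, -0.001], [-0.002, 0.003, -1.0]]
wrist_force: [0.7, 0.1, -1.1]
opening: 0.0174
grip_force: 30.0
[0.7834 0.418  0.0116 0.002  0.0015 0.0011]
```

```bash
python3 -m handwheel '[0.1,0.05,0,0,0,0,0.2,0.107,0,0,0,0,0.3,0.16,0,0,0,0,0.4,0.214,0,0,0,0,0.5,0.267,0,0,0,0,0.6,0.32,0,0,0,0,0.7,0.374,0,0,0,0,0.783,0.418,0.01,0,0,0,0.783,0.418,0.01,0,0,0,0.783,0.418,0.01,0,0,0,0.783,0.418,0.01,0,0,0]'
cat > look.py <<'E'
from h import *
from m import cloud
import sys
np.set_printoptions(precision=4,suppress=True)
s=bot.read_state(); print(s["position"],s["orientation"][:,2])
p=s["position"]; tip=np.array([p[0],p[1],p[2]-.0766])
ims=[]
for n in ("side","top","wrist"):
    c=camera(n); save(c,sys.argv[1]+n+".png")
    print(n,"tip px",np.round(px(c,tip),1),"hole px",np.round(px(c,[.5755,.083,.059]),1))
    for t in ("push_rod_tip","plate_hole"):
        for d in spot_point(n,t)[:2]: print(n,t,round(d["confidence"],2),w(c,d["at"]),np.round(px(c,w(c,d["at"])),1))
    if n=="side":
        u,v=map(int,px(c,tip)); cv2.imwrite("pics/"+sys.argv[1]+"c.png",cv2.resize(cv2.cvtColor(c["img"][v-50:v+50,u-65:u+65],cv2.COLOR_RGB2BGR),(780,600),interpolation=3)); print("crop origin",u-65,v-50)
E
python3 look.py a
```

```text
clock: 11.55
position: [0.574, 0.082, 0.188]
orientation: [[-0.314, 0.949, -0.001], [0.949, 0.314, -0.001], [-0.001, -0.001, -1.0]]
wrist_force: [-0.0, -0.0, -0.8]
opening: 0.0176
grip_force: 30.0
[0.574 0.082 0.188] [-0.0011 -0.001  -1.    ]
side tip px [230.6 169.3] hole px [231.8 186.6]
side push_rod_tip 0.52 [0.5712 0.084  0.1079] [229.5 170.3]
crop origin 165 119
top tip px [238.3 204.1] hole px [238.9 206.2]
top push_rod_tip 0.67 [ 0.5182 -0.3647 -0.0036] [390.5 227.2]
wrist tip px [256.9 200.8] hole px [258.8 184.4]
wrist push_rod_tip 0.58 [0.5741 0.0811 0.1162] [256.7 203.6]
wrist plate_hole 0.93 [0.5742 0.0846 0.0593] [258.1 182.7]
```

View pics/ac.png

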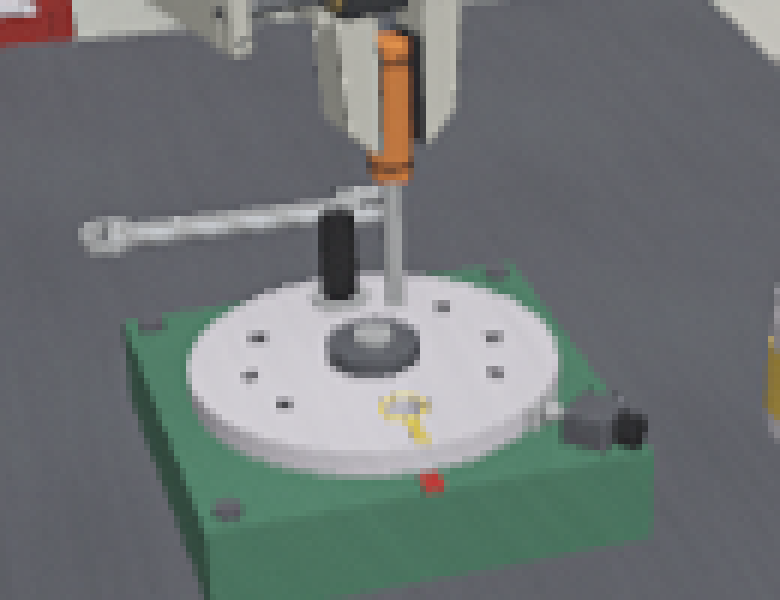

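Rod upright, tip at crop (395,304), hole at (405,406). Lower to just above the plate and recheck.

```bash
python3 go.py 0.5755 0.0835 0.143 18.3; python3 -m handwheel '[0.002,0.005,0.04,0,0,0,0.002,0.005,0.08,0,0,0,0.002,0.005,0.112,0,0,0,0.002,0.005,0.112,0,0,0,0.002,0.005,0.112,0,0,0,0.002,0.005,0.112,0,0,0]'
python3 look.py b
python3 - <<'E'
import cv2,numpy as np
a=cv2.imread("pics/bc.png"); b=cv2.imread("pics/bwrist.png")[150:230,210:310]
a=a[150:510,180:630]
b=cv2.resize(b,(450,360),interpolation=2)
cv2.imwrite("pics/bb.png",cv2.resize(np.hstack([a,b]),(800,320)))
E
```

```text
[-0.0003  0.0026  0.1146  0.0001 -0.0001  0.0008]
clock: 12.6
position: [0.5766, 0.0849, 0.1447]
orientation: [[-0.316, 0.949, 0.001], [0.949, 0.316, 0.0], [-0.0, 0.001, -1.0]]
wrist_force: [0.1, 1.0, -0.0]
opening: 0.0174
grip_force: 30.0
[0.5766 0.0849 0.1447] [ 0.0011  0.0003 -1.    ]
side tip px [231.9 183.3] hole px [231.8 186.6]
side push_rod_tip 0.73 [ 0.5189 -0.3648 -0.0022] [260.8 348.8]
side push_rod_tip 0.44 [0.5744 0.0866 0.0673] [231.  183.3]
side plate_hole 0.58 [0.5758 0.0855 0.0543] [231.7 187.7]
crop origin 166 133
top tip px [238.1 205.4] hole px [238.9 206.2]
top push_rod_tip 0.61 [ 0.5211 -0.364  -0.0035] [390.2 226.2]
wrist tip px [258.1 200.8] hole px [256.2 199.2]
wrist push_rod_tip 0.65 [0.5749 0.0828 0.0696] [255.3 203. ]
wrist plate_hole 0.71 [0.5673 0.0851 0.0582] [247.8 193.8]
wrist plate_hole 0.48 [0.5737 0.0893 0.0666] [256.4 194.4]
```

View pics/bb.png

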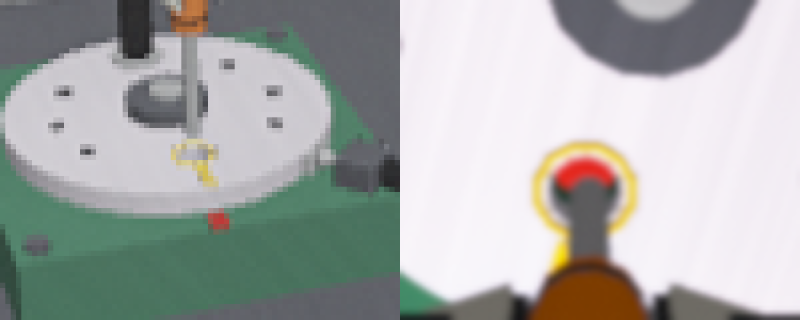

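Wrist view: hole centre about (256.3,197), red button visible within, tip ~1 mm off; correct and go down in stages watching the force.

```bash
python3 -m handwheel '[-0.003,-0.0025,0,0,0,0,-0.003,-0.0025,0.015,0,0,0,-0.003,-0.0025,0.03,0,0,0,-0.003,-0.0025,0.04,0,0,0,-0.003,-0.0025,0.04,0,0,0,-0.003,-0.0025,0.04,0,0,0]'
python3 -m handwheel '[0,0,0.01,0,0,0,0,0,0.02,0,0,0,0,0,0.03,0,0,0,0,0,0.035,0,0,0,0,0,0.035,0,0,0,0,0,0.035,0,0,0]'
```

```text
clock: 13.65
position: [0.5754, 0.0834, 0.1277]
orientation: [[-0.316, 0.949, -0.0], [0.949, 0.316, -0.0], [0.0, -0.0, -1.0]]
wrist_force: [0.5, 0.5, -1.8]
opening: 0.0172
grip_force: 30.0
clock: 14.25
position: [0.5755, 0.0834, 0.1139]
orientation: [[-0.316, 0.949, -0.0], [0.949, 0.316, -0.0], [-0.0, -0.0, -1.0]]
wrist_force: [0.7, -0.0, -0.4]
opening: 0.0174
grip_force: 30.0
```

In the hole with no contact (tip ≈37 mm). Press on.

```bash
python3 -m handwheel '[0,0,0.005,0,0,0,0,0,0.01,0,0,0,0,0,0.012,0,0,0,0,0,0.012,0,0,0,0,0,0.012,0,0,0]'
python3 -m handwheel '[0,0,0.004,0,0,0,0,0,0.008,0,0,0,0,0,0.01,0,0,0,0,0,0.01,0,0,0,0,0,0.01,0,0,0]'
python3 -m handwheel '[0,0,0.003,0,0,0,0,0,0.005,0,0,0,0,0,0.005,0,0,0,0,0,0.005,0,0,0]'
```

```text
clock: 14.75
position: [0.5757, 0.0835, 0.1093]
orientation: [[-0.316, 0.949, 0.0], [0.949, 0.316, 0.0], [-0.0, 0.0, -1.0]]
wrist_force: [0.1, 0.7, 1.3]
opening: 0.0175
grip_force: 30.0
clock: 15.25
position: [0.5757, 0.0835, 0.1053]
orientation: [[-0.316, 0.949, 0.0], [0.949, 0.316, 0.0], [-0.0, 0.0, -1.0]]
wrist_force: [-0.2, -0.3, 3.8]
opening: 0.0174
grip_force: 30.0
clock: 15.65
position: [0.576, 0.0835, 0.1042]
orientation: [[-0.316, 0.949, 0.001], [0.949, 0.316, 0.001], [0.0, 0.001, -1.0]]
wrist_force: [-2.9, -0.7, 15.1]
opening: 0.0174
grip_force: 30.0
```

```bash
python3 -m handwheel '[0,0,0,0,0,0,0,0,0,0,0,0,0,0,0,0,0,0,0,0,0,0,0,0,0,0,0,0,0,0]'; python3 look.py d | grep crop
```

```text
clock: 16.15
position: [0.576, 0.0835, 0.1042]
orientation: [[-0.316, 0.949, 0.001], [0.949, 0.316, 0.001], [0.0, 0.001, -1.0]]
wrist_force: [-2.2, -0.0, 15.1]
opening: 0.0175
grip_force: 30.0
crop origin 167 146
```

View pics/dc.png

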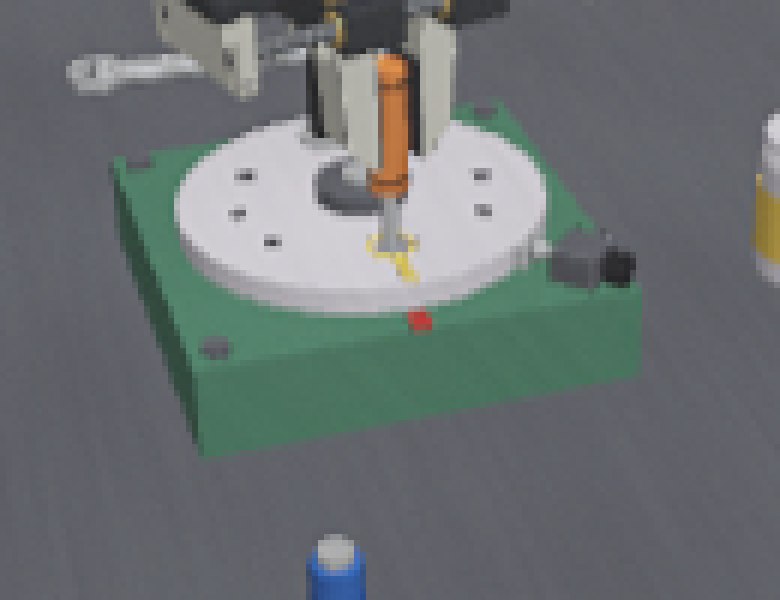

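The rod stands upright in the yellow-ringed hole (393,240), in line with the red mark (420,320). The force is steady at 15 N against the stop.

```bash
python3 -c "from cell import bot; print(bot.sign_off())"
```

```text
the job is handed in; nothing more can be done
None
```

The job is handed in: the plate is in its notch with the hole over the red mark, and the gripped push rod holds the release button against its stop at about 15 N, with about 16 s of the 59 s used by the last reading.

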